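# Put the plain round cutters back in their tin

### The arm

A 6-joint arm with a two-finger parallel gripper is mounted at the origin on the work surface. World frame = base frame: x ahead of the robot, y to its left, z up, the work surface at z = 0. Lengths are in m, angles in degrees, forces in N, time in s.
With the tool pointing down it reaches from about 0.35 to 0.875 m from the base axis. Payload 4.2 kg.
Tool frame: the origin (TCP) lies where the fingers leave the gripper's body, on its centre line; the fingertips stand 70 mm ahead of it and the grasp point (between the pads) lies 51 mm ahead of it; z points along the fingers, y is the direction in which the jaws open and shut (so a half turn about z gives the same grasp; the last joint's range is limited). The gripper opens to 87 mm and grips with 3 to 60 N. Pads are 19 mm wide; open, the fingers measure 117 mm over their backs; the gripper's body (75 mm by 190 mm) begins 51 mm behind the grasp point.
Start: joints at [-61.845, 22.042, 0.453, 0, -68.411, -14.817], TCP at [0.144, -0.608, 0.292] pointing down, gripper open.
Joint ranges: [-179.83, 179.83], [-69.29, 118.12], [-61.27, 80.66], [-181.25, 117.63], [-171.15, -9.14], [-177.46, 177.46]. Speed limits (degrees/s): [159.86, 159.86, 180, 180, 180, 180].

### API

Orientations are given as a 3x3 rotation matrix whose columns are the frame's x, y, z axes.
In Python, from station import sense, cams, job gives the robot as it stands. The module is installed in compiled form; this text tells all that it offers.
- The arm moves only by the shell command python3 -m handwheel 'ROWS'. ROWS is JSON, a list of rows, each a list of 5 numbers: the shift along the tool's x, y, z in cm, then the turn about the tool's z in degrees, then the opening, from 0 (shut) to 1 (fully open). A call has 1 to 10 rows; each row shifts and turns the commanded pose from where the row before left it, along the tool's axes as they then stand; what a row does not reach is not made up. A row lasts 1/8 s, in which the tool goes at most 62.5 mm and 10.7 degrees, less where a joint would pass 70% of its speed; a pose out of reach is approached as far as the arm can. A call with a gripper value outside its range is refused whole. The fingers move at their own pace and stop on an object; the grip force is fixed at half the most. Time passes only in rows, so rows that do not move let the fingers close. It gives the time, the measured TCP pose, the force and the opening at its end, in the units of the state.
- sense(): the state, without advancing time (a new reading comes with each control period).
- cams.capture(name): name is "scene" or "top" or "wrist"; returns the picture (400x640x3 uint8, red, green, blue); there is no depth.
- cams.camera_params(name): a dict with "fx", "fy", "cx", "cy" (pixels), "origin" and "rotation" of the camera in the world. Camera axes: x right, y down, z forward; pixel columns grow to the right and rows downward; lengths in m; the calibration is good to about 2 mm. The wrist camera is an equidistant fisheye: a pixel r from the principal point sees the ray r / f radians off the axis. A picture is of the moment at which its call begins: read the wrist's pose just before it. camera_params takes no time and is no camera call; for the wrist camera it gives the pose at the moment of the call.
- job.finish_job(): hands the job in, once; it reports no verdict.
The state is a dict: "time_s": time; "joints": joint angles; "joint_velocities": joint speeds; "effort": joint torques, N m; "tcp_pos": TCP position; "ee_rot": TCP orientation; "wrist_force": force on the tool from outside, world axes, zero at the start; "moment": the same for the moment, N m; "gripper_width": opening from 0.0 (shut) to 1.0 (fully open).
Only numpy, scipy, OpenCV 4.12 (cv2) and the standard library are available. Lean on these libraries where they do the work, as an engineer would, in place of code of your own. Each camera call takes 0.05 s, during which the arm holds its last target. There are 200 camera calls.

### The job

The potato rounds are cut: put the set of four plain round cutters away in their open tin base, nested one inside the other, all standing flat on its floor as they stand now. The two fluted cutters and the oval one belong to other sets: leave them standing where they are.

Things in the scene. Friction and masses are not known exactly. Their poses are not given: they have to be found in the camera images.
- plain22: The smallest plain round cutter: an upright open steel tube, outer diameter 22 mm, inner diameter 18 mm, height 45 mm, with a rolled rim on top. Loose, standing on the worktop. Origin: the centre of its underside; z up.
- plain38: The second smallest plain round cutter: an upright open steel tube, outer diameter 38 mm, inner diameter 34 mm, height 45 mm, with a rolled rim on top. Loose, standing on the worktop. Origin: the centre of its underside; z up.
- plain54: The second largest plain round cutter: an upright open steel tube, outer diameter 54 mm, inner diameter 50 mm, height 45 mm, with a rolled rim on top. Loose, standing on the worktop. Origin: the centre of its underside; z up.
- plain70: The largest plain round cutter: an upright open steel tube, outer diameter 70 mm, inner diameter 66 mm, height 45 mm, with a rolled rim on top. Loose, standing on the worktop. Origin: the centre of its underside; z up.
- tin: The base of the cutters' round tin: a shallow bare-steel dish, outer diameter 100 mm, inner diameter 96 mm, floor 2 mm thick, rim 12 mm high in all. It stays put on the worktop. Origin: the centre of its underside; z up. Its deep slip-over cover (a closed steel drum, 105 mm across and 56 mm high) stands far off at the side and is not needed.
- fluted62: Large fluted cutter, a look-alike: a steel tube with ten outward scallops, 62 mm across the crests, 52 mm across the valleys, 45 mm high, upright. Origin: the centre of its underside; z up.
- fluted46: Small fluted cutter, a look-alike: a steel tube with eight outward scallops, 46 mm across the crests, 37 mm across the valleys, 45 mm high, upright. Origin: the centre of its underside; z up.
- oval: Plain oval cutter, a look-alike: a steel tube 64 mm long (its x) by 40 mm wide (its y), 45 mm high, upright. Origin: the centre of its underside; z up.

How it is judged:
By the outcome, as a careful person would: the job done as asked, in the order asked, and still so for the second after the job is handed in, with the robot touching nothing.
It also fails if it takes over 99 s, if anything falls off the work surface, if the arm or the gripper's body presses on something with over 40 N, if the wrist force passes 120 N, or if a joint passes its speed limit or range.

## Working session

There is one attempt and no reset: what is moved stays moved. The work goes in short steps, Python scripts to look and compute and a shell command to move; the robot and the scene stay as the last step left them, time stands still between calls to the robot, and variables do not carry over. Pictures are saved under pics/ and viewed, about 12 in all and at most 16, crops included, and the job is handed in when it is done.

```bash
mkdir -p pics; python3 - <<'E'
from station import sense,cams
import cv2
for n in("scene","top","wrist"):
    im=cams.capture(n); cv2.imwrite(f"pics/{n}0.png",im[:,:,::-1])
    p=cams.camera_params(n); print(n,{k:(v if not hasattr(v,'round') else v) for k,v in p.items()})
s=sense(); print(s)
E
```

```text
scene {'fx': 417.4321943249014, 'fy': 417.4321943249014, 'cx': 317.3792242172528, 'cy': 193.07902355455533, 'origin': array([ 1.02453938, -0.41350243,  0.76146382]), 'rotation': array([[ 0.63233383,  0.58401163, -0.50900328],
       [ 0.77469308, -0.47487691,  0.41754348],
       [ 0.00213634, -0.65834818, -0.7527105 ]])}
top {'fx': 486.06855242239345, 'fy': 486.06855242239345, 'cx': 316.44061032417244, 'cy': 199.67987227989343, 'origin': array([0.31887077, 0.00830619, 1.3167846 ]), 'rotation': array([[ 0.02210233, -0.98302036,  0.18216053],
       [-0.99971856, -0.0233024 , -0.00445004],
       [ 0.00861926, -0.1820109 , -0.98325873]])}
wrist {'fx': 309.70691628693146, 'fy': 309.70691628693146, 'cx': 312.62347574472597, 'cy': 202.95772988306595, 'origin': array([ 0.06738559, -0.62680246,  0.38347069]), 'rotation': array([[-0.23094236,  0.93286124,  0.27646978],
       [ 0.97296694,  0.22113636,  0.06658861],
       [ 0.00098041,  0.28437409, -0.9587129 ]])}
{'time_s': 0.15, 'joints': array([-6.18446392e+01,  2.20815883e+01,  3.98100373e-01, -2.04585623e-02,
       -6.84110580e+01, -1.48173112e+01]), 'joint_velocities': array([ 0.04483612, -0.13912959,  0.19380761,  0.0822413 , -0.12155647,
       -0.01032261]), 'effort': array([ 2.36264268e-04, -3.91052234e+01,  1.87588030e+01,  4.22237545e+00,
        1.23999413e-02, -1.40139064e-04]), 'tcp_pos': array([ 0.14413793, -0.60781001,  0.29140337]), 'ee_rot': array([[-9.73056224e-01, -2.30567451e-01, -4.85897590e-04],
       [-2.30567941e-01,  9.73054894e-01,  1.61152781e-03],
       [ 1.01239169e-04,  1.68013957e-03, -9.99998583e-01]]), 'wrist_force': array([-0.10332516, -0.85824506, -0.31066167]), 'moment': array([-0.01403558, -0.02172997, -0.06294709]), 'gripper_width': 0.9970557748660338}
```

View pics/top0.png

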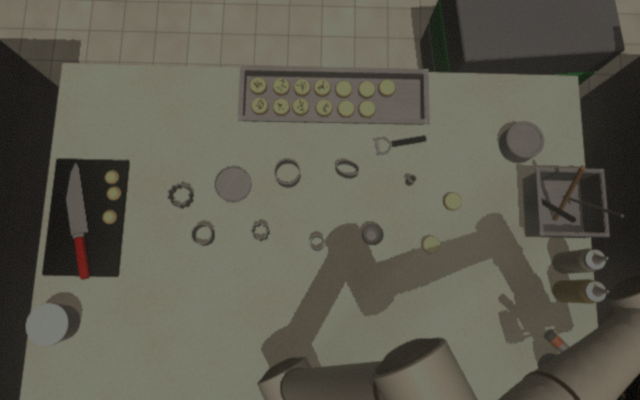

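View pics/scene0.png

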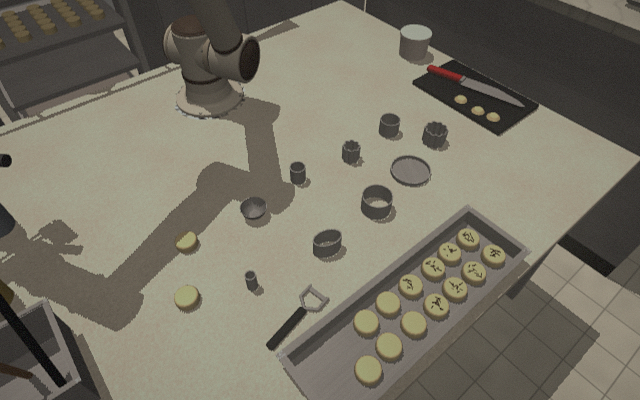

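The top view shows the tin at (233,184), plain70 (288,173), oval (347,168), plain22 (410,179), plain38 (317,240), fluted46 (261,230), plain54 (203,233), fluted62 (181,195), and a bowl at (372,233). The scene view matches. I'll nest from the inside out (22, 38, 54, 70), so each one can be gripped from outside.

```bash
cat > h.py <<'E'
import numpy as np,cv2
from station import sense,cams
def ray(name,uv,p=None):
    p=p or cams.camera_params(name); x=(uv[0]-p['cx'])/p['fx']; y=(uv[1]-p['cy'])/p['fy']
    if name=='wrist':
        r=np.hypot(x,y); k=np.sin(r)/r if r>1e-9 else 1.; d=np.array([x*k,y*k,np.cos(r)])
    else: d=np.array([x,y,1.])
    return p['origin'],p['rotation']@d
def at(name,uv,z,p=None):
    o,d=ray(name,uv,p); return o+d*(z-o[2])/d[2]
def pix(name,X,p=None):
    p=p or cams.camera_params(name); c=p['rotation'].T@(np.asarray(X)-p['origin'])
    if name=='wrist':
        r=np.hypot(c[0],c[1]); k=np.arctan2(r,c[2])/max(r,1e-9); return p['cx']+p['fx']*c[0]*k,p['cy']+p['fy']*c[1]*k
    return p['cx']+p['fx']*c[0]/c[2],p['cy']+p['fy']*c[1]/c[2]
E
python3 - <<'E'
from h import *
im=cv2.imread('pics/top0.png'); g=cv2.cvtColor(im,cv2.COLOR_BGR2GRAY)
bg=cv2.medianBlur(g,71)
m=((g.astype(float)/bg)<0.85).astype('uint8')*255
cs,_=cv2.findContours(m,cv2.RETR_EXTERNAL,cv2.CHAIN_APPROX_NONE)
for c in cs:
    x,y,w,h=cv2.boundingRect(c)
    if 160<x<430 and 150<y<255 and w*h>40 and w<60:
        M=cv2.moments(c); u=(M['m10']/M['m00'],M['m01']/M['m00'])
        P=at('top',u,.0225); (cx,cy),r=cv2.minEnclosingCircle(c); print(x,y,w,h,np.round(u,1),P.round(4),'diam mm',round(2*r/486*1310))
s=cv2.resize(im[150:260,160:430],None,fx=2.9,fy=2.9,interpolation=cv2.INTER_CUBIC); cv2.imwrite('pics/topc.png',np.clip(s*1.5,0,255).astype('uint8'))
E
```

```text
413 235 19 19 [422.4 245.5] [ 0.441  -0.2828  0.0225] diam mm 63
191 220 24 26 [203.2 233. ] [0.4611 0.3026 0.0225] diam mm 69
251 219 19 23 [260.3 229.9] [0.4728 0.1506 0.0225] diam mm 60
168 181 26 28 [181.  194.8] [0.5633 0.3692 0.0225] diam mm 75
404 173 12 13 [409.3 178.8] [ 0.6227 -0.2502  0.0225] diam mm 35
214 166 38 37 [232.6 183.7] [0.5974 0.2314 0.0225] diam mm 100
334 158 25 21 [346.1 168.2] [ 0.6483 -0.077   0.0225] diam mm 70
274 158 27 30 [287.  173.1] [0.6307 0.0846 0.0225] diam mm 80
```

View pics/topc.png

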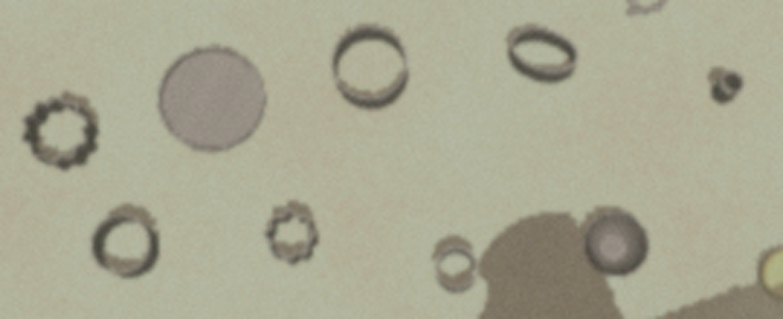

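View pics/wrist0.png

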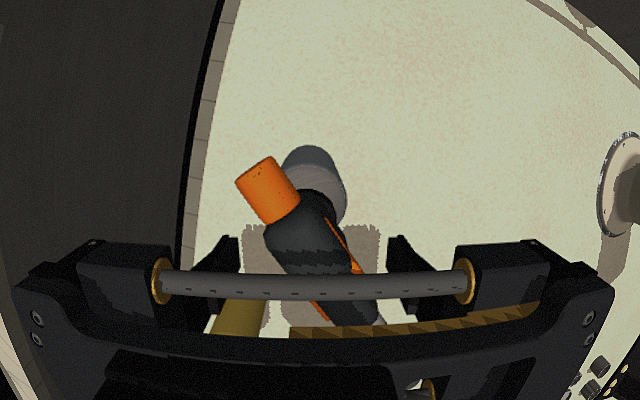

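```bash
python3 -m handwheel '[[0,0,0,6.7,1],[0,0,0,6.6,1]]'; python3 -m handwheel '[[-2,1.5,0,0,1],[-4,3,0,0,1],[-4.5,3.4,0,0,1],[-4.5,3.4,0,0,1],[-4.5,3.4,0,0,1],[-4.5,3.4,0,0,1],[-4.5,3.4,0,0,1],[-4.5,3.4,0,0,1],[-4.5,3.4,0,0,1],[-4.5,3.4,0,0,1]]';  python3 -m handwheel '[[-4,2.8,2.5,0,1],[-2,1.2,2.5,0,1],[0,0,2.5,0,1],[0,0,2.5,0,1],[0,0,0,0,1]]'; python3 - <<'E'
from h import *
s=sense();print(s['time_s'],s['tcp_pos'],s['ee_rot'].round(4).tolist())
im=cams.capture('wrist');cv2.imwrite('pics/w1.png',im[:,:,::-1])
print(cams.camera_params('wrist'))
E
```

```text
time_s: 0.4
tcp_pos: [0.1442, -0.6079, 0.2918]
ee_rot: [[-1.0, 0.003, -0.0], [0.003, 1.0, 0.001], [0.0, 0.001, -1.0]]
wrist_force: [0.3, -0.9, -0.3]
gripper_width: 1.0
time_s: 1.65
tcp_pos: [0.5652, -0.2895, 0.292]
ee_rot: [[-1.0, -0.001, -0.0], [-0.001, 1.0, 0.0], [0.0, 0.0, -1.0]]
wrist_force: [0.6, -1.0, 0.3]
gripper_width: 1.0
time_s: 2.28
tcp_pos: [0.6227, -0.2504, 0.1894]
ee_rot: [[-1.0, -0.0, -0.006], [-0.0, 1.0, 0.001], [0.006, 0.001, -1.0]]
wrist_force: [-0.8, -0.7, -0.3]
gripper_width: 0.998
2.275 [ 0.62270838 -0.25038187  0.18938743] [[-1.0, -0.0005, -0.006], [-0.0005, 1.0, 0.0014], [0.006, 0.0015, -1.0]]
{'fx': 309.70691628693146, 'fy': 309.70691628693146, 'cx': 312.62347574472597, 'cy': 202.95772988306595, 'origin': array([ 0.54498345, -0.25166931,  0.28365436]), 'rotation': array([[-1.20488226e-03,  9.59291327e-01,  2.82415826e-01],
       [ 9.99999064e-01,  1.33905237e-03, -2.82067020e-04],
       [-6.48754026e-04,  2.82415222e-01, -9.59292042e-01]])}
```

View pics/w1.png

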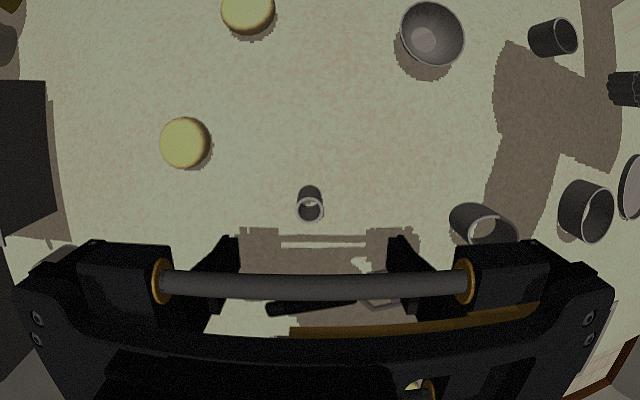

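The wrist view shows the plain22 rim at about (310,210), between the fingers. I'll measure rims by their lower edge and side extremes, cast onto z=0.045.

```bash
cat >> h.py <<'E'
def rim(im,p,X,D,z=.045,zb=None,thr=.8):
    """dark blob near expected rim centre X; silhouette -> rim centre from lower edge and sides (jaw frame: x world along image down)"""
    g=cv2.GaussianBlur(cv2.cvtColor(im,cv2.COLOR_RGB2GRAY),(3,3),0).astype(float)
    u,v=map(int,pix('wrist',[X[0],X[1],z],p)); q=g[max(v-70,0):v+60,u-70:u+70]; bgv=np.percentile(q,75)
    m=(g<thr*bgv).astype('uint8')*255
    cs,_=cv2.findContours(m,cv2.RETR_EXTERNAL,cv2.CHAIN_APPROX_NONE)
    c=min((c for c in cs if cv2.contourArea(c)>60),key=lambda c:abs(cv2.pointPolygonTest(c,(u,v),True)) if cv2.pointPolygonTest(c,(u,v),True)<0 else 0)[:,0]
    W=np.array([at('wrist',k,z,p) for k in c]) # all contour points on the rim plane
    xmax=np.sort(W[:,0])[-3:].mean(); xc=xmax-D/2
    b=W[abs(W[:,0]-xc)<D*.15]; lo,hi=b[:,1].min(),b[:,1].max()
    pts=W[W[:,0]>xc]   # front half: fit circle
    A=np.c_[2*pts[:,:2],np.ones(len(pts))]; s=np.linalg.lstsq(A,(pts[:,:2]**2).sum(1),rcond=None)[0]; R=np.sqrt(s[2]+s[0]**2+s[1]**2)
    print('expected px',(u,v),'box',cv2.boundingRect(c),'edge ctr',np.round([xc,(lo+hi)/2],4),'width',round(hi-lo,4),'fit',s[:2].round(4),'D',round(2*R,4))
E
python3 - <<'E'
from h import *
p=cams.camera_params('wrist');im=cv2.imread('pics/w1.png')[:,:,::-1].copy()
rim(im,p,(.6227,-.2502),.022); rim(im,p,(.6227,-.2502),.022,thr=.7)
print(pix('wrist',[.6227,-.2502,.045],p), at('wrist',(310,211),.045,p))
E
```

```text
expected px (314, 211) box (296, 185, 28, 37) edge ctr [ 0.6196 -0.2539] width 0.0211 fit [ 0.6206 -0.2541] D 0.0208
expected px (314, 211) box (298, 200, 23, 22) edge ctr [ 0.6196 -0.2547] width 0.0178 fit [ 0.6216 -0.2549] D 0.0179
(np.float64(314.5122586957464), np.float64(211.7878827205765)) [ 0.62203428 -0.25385547  0.045     ]
```

```bash
python3 -m handwheel '[[0.27,-0.35,2,0,1],[0,0,4,0,1],[0,0,3,0,1],[0,0,1.5,0,1],[0,0,0,0,1],[0,0,0,0,0.1],[0,0,0,0,0.1],[0,0,0,0,0.1],[0,0,0,0,0.1],[0,0,0,0,0.1]]'; python3 -m handwheel '[[0,0,0,0,0.1],[0,0,0,0,0.1],[0,0,0,0,0.1],[0,0,-2,0,0.1],[0,0,-4,0,0.1],[0,0,-4,0,0.1],[0,0,0,0,0.1]]'; python3 - <<'E'
from h import *
s=sense();print(s['time_s'],s['tcp_pos'],s['gripper_width']*.087)
im=cams.capture('wrist');cv2.imwrite('pics/w2.png',im[:,:,::-1])
E
```

```text
time_s: 3.58
tcp_pos: [0.6213, -0.2543, 0.0874]
ee_rot: [[-1.0, -0.001, 0.0], [-0.001, 1.0, -0.0], [-0.0, -0.0, -1.0]]
wrist_force: [0.2, -0.6, 0.2]
gripper_width: 0.514
time_s: 4.45
tcp_pos: [0.6231, -0.2548, 0.1917]
ee_rot: [[-1.0, -0.001, 0.008], [-0.001, 1.0, -0.002], [-0.008, -0.002, -1.0]]
wrist_force: [0.6, -0.3, -0.3]
gripper_width: 0.247
4.45 [ 0.6231231  -0.25481996  0.19174544] 0.02146201691883305
```

View pics/w2.png

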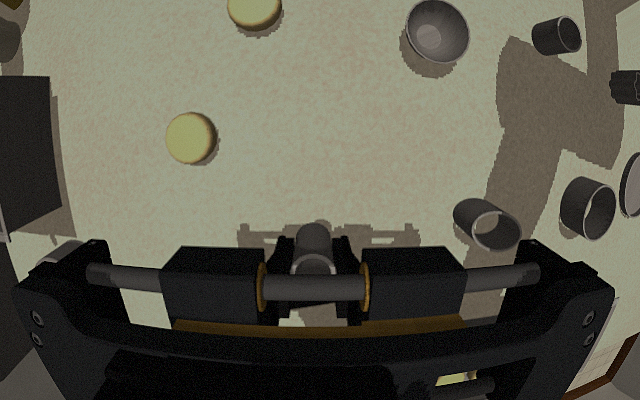

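plain22 is gripped (opening 21.5 mm, matching its 22 mm) and lifted, with its rim at (313,265) between the pads. Next I'll carry it over the tin and measure the tin there.

```bash
python3 -m handwheel '[[0.2,2.5,0,0,0.1],[0.2,4.5,0,0,0.1],[0.2,5.5,0,0,0.1],[0.2,5.5,0,0,0.1],[0.2,5.5,0,0,0.1],[0.2,5.5,0,0,0.1],[0.2,5.5,0,0,0.1],[0.2,5.5,0,0,0.1],[0.3,5,0,0,0.1],[0.3,3.5,0,0,0.1]]'; python3 -m handwheel '[[0,0,0,0,0.1],[0,0,0,0,0.1],[0,0,0,0,0.1]]'; python3 - <<'E'
from h import *
s=sense();print(s['time_s'],s['tcp_pos'],s['gripper_width']*.087)
p=cams.camera_params('wrist'); im=cams.capture('wrist')
print(p,[np.round(pix('wrist',[.598+dx,.231+dy,.012],p)) for dx,dy in((0,0),(-.05,0),(0,.05),(0,-.05))])
cv2.imwrite('pics/w3.png',im[:,:,::-1])
E
```

```text
time_s: 5.75
tcp_pos: [0.5979, 0.2327, 0.1855]
ee_rot: [[-1.0, -0.002, -0.003], [-0.002, 1.0, -0.001], [0.003, -0.001, -1.0]]
wrist_force: [-0.4, 0.5, 0.7]
gripper_width: 0.249
time_s: 6.12
tcp_pos: [0.5989, 0.2294, 0.1868]
ee_rot: [[-1.0, 0.001, -0.001], [0.001, 1.0, -0.001], [0.001, -0.001, -1.0]]
wrist_force: [0.8, -0.3, 0.1]
gripper_width: 0.245
6.125 [0.59886911 0.2293783  0.18677193] 0.021289287152112136
{'fx': 309.70691628693146, 'fy': 309.70691628693146, 'cx': 312.62347574472597, 'cy': 202.95772988306595, 'origin': array([0.52007079, 0.22871206, 0.27889866]), 'rotation': array([[ 4.79842027e-04,  9.58930234e-01,  2.83641632e-01],
       [ 9.99998917e-01, -6.55981516e-05, -1.46994450e-03],
       [-1.39096786e-03,  2.83642030e-01, -9.58929228e-01]])} [array([316., 202.]), array([316., 146.]), array([371., 202.]), array([260., 202.])]
```

View pics/w3.png

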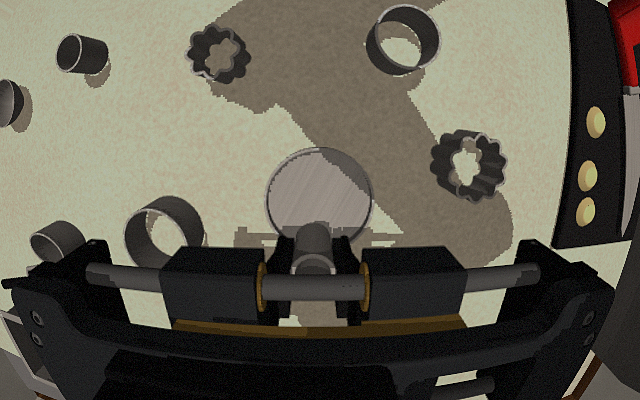

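The tin rim spans columns 265–373 with its top at row 147, so its centre is at about (0.598, 0.2335). I'll shift +4 mm in y and lower.

```bash
python3 -m handwheel '[[0,0.4,3,0,0.1],[0,0,3,0,0.1],[0,0,2.5,0,0.1],[0,0,1,0,0.1],[0,0,0.25,0,0.1],[0,0,0,0,0.1],[0,0,0,0,0.1]]'; python3 -m handwheel '[[0,0,0,0,0.5],[0,0,0,0,0.5],[0,0,0,0,0.5],[0,0,-1,0,0.7],[0,0,-3,0,0.9],[0,0,-3,0,1],[0,0,-3,0,1],[0,0,0,0,1],[0,0,0,0,1]]';  python3 - <<'E'
from h import *
s=sense();print(s['time_s'],s['tcp_pos'],s['gripper_width']*.087)
p=cams.camera_params('wrist'); im=cams.capture('wrist')
cv2.imwrite('pics/w4.png',im[:,:,::-1])
for t in(.6,.7,.8): rim(im,p,(.598,.2335),.022,z=.047,thr=t)
for x in [(.598,.2335)]: print(pix('wrist',[*x,.047],p),pix('wrist',[*x,.012],p))
E
```

```text
time_s: 7.05
tcp_pos: [0.5995, 0.235, 0.0909]
ee_rot: [[-1.0, -0.001, 0.002], [-0.001, 1.0, 0.001], [-0.002, 0.001, -1.0]]
wrist_force: [-0.6, -0.4, -0.0]
gripper_width: 0.245
time_s: 8.18
tcp_pos: [0.5985, 0.2345, 0.1896]
ee_rot: [[-1.0, -0.0, -0.001], [-0.0, 1.0, 0.0], [0.001, 0.0, -1.0]]
wrist_force: [-0.3, 0.3, -0.2]
gripper_width: 0.987
8.175 [0.59853645 0.23453344 0.18959204] 0.08584022633617114
expected px (312, 213) box (303, 205, 21, 18) edge ctr [0.594  0.2339] width 0.016 fit [0.5968 0.2339] D 0.0163
expected px (312, 213) box (302, 203, 23, 20) edge ctr [0.5942 0.2339] width 0.0176 fit [0.5967 0.2339] D 0.0172
expected px (312, 213) box (302, 202, 23, 21) edge ctr [0.5942 0.2339] width 0.0176 fit [0.5967 0.234 ] D 0.0176
(np.float64(312.491781660432), np.float64(213.4810229959563)) (np.float64(312.53218228081727), np.float64(201.262068299578))
```

View pics/w4.png

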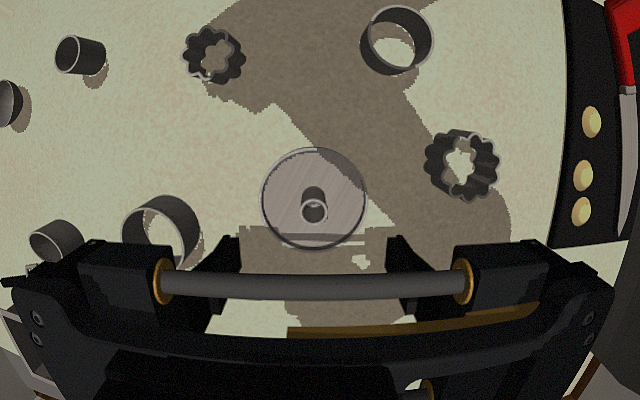

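plain22 stands in the tin with its rim at (314,211). The tin's centre is near (313,198), so they're centred to within about 2–3 mm. Next is plain38.

```bash
python3 - <<'E'
from h import *
p=cams.camera_params('wrist')
print('top',at('top',(316.9,241),.0225),'wrist',at('wrist',(83,55),.0225,p), '54:',at('wrist',(397,40),.045,p),'70:',at('wrist',(163,230),.0225,p))
E
```

```text
top [ 0.44667111 -0.0012524   0.0225    ] wrist [0.4411821  0.00237931 0.0225    ] 54: [0.45887719 0.29800622 0.045     ] 70: [0.62368622 0.08728991 0.0225    ]
```

```bash
python3 -m handwheel '[[1.5,-2.4,0,0,1],[3,-4.5,0,0,1],[3.2,-4.8,0,0,1],[3.2,-4.8,0,0,1],[3,-4.5,0,0,1],[1.6,-2.4,0,0,1],[0,0,0,0,1],[0,0,0,0,1]]';  python3 - <<'E'
from h import *
s=sense();print(s['time_s'],s['tcp_pos'],s['gripper_width']*.087)
p=cams.camera_params('wrist'); im=cams.capture('wrist')
cv2.imwrite('pics/w5.png',im[:,:,::-1])
for t in(.6,.7,.8): rim(im,p,(.443,.0),.038,thr=t)
E
```

```text
time_s: 9.22
tcp_pos: [0.4446, 0.0009, 0.1895]
ee_rot: [[-1.0, -0.001, 0.0], [-0.001, 1.0, -0.0], [-0.0, -0.0, -1.0]]
wrist_force: [0.3, -0.3, 0.5]
gripper_width: 1.001
9.225 [0.44457887 0.00088172 0.1895451 ] 0.08711939926844345
expected px (312, 211) box (289, 198, 43, 31) edge ctr [ 0.4383 -0.0022] width 0.0338 fit [ 0.4452 -0.0023] D 0.0257
expected px (312, 211) box (289, 189, 43, 41) edge ctr [ 0.4392 -0.0022] width 0.0338 fit [ 0.4461 -0.0023] D 0.0257
expected px (312, 211) box (288, 175, 44, 56) edge ctr [ 0.4398 -0.0026] width 0.0346 fit [ 0.4413 -0.0022] D 0.0343
```

View pics/w5.png

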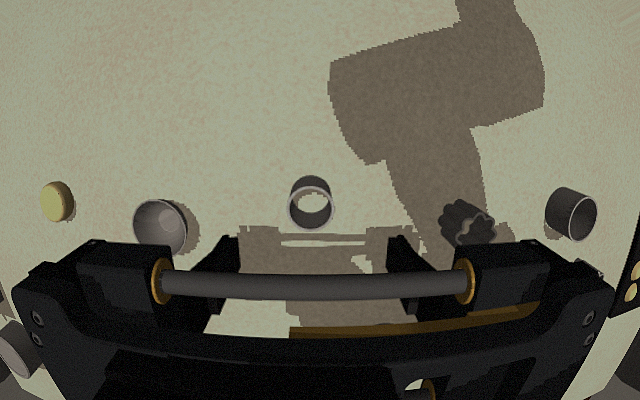

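plain38's rim is at (311,208), giving a centre of about (0.441, -0.002); the fitted inner diameter of 34.3 mm agrees. I'll pick it and lower it over plain22 at (0.597, 0.234).

```bash
python3 -m handwheel '[[0.25,-0.2,2,0,1],[0,0,4,0,1],[0,0,3,0,1],[0,0,1.2,0,1],[0,0,0,0,1],[0,0,0,0,0.25],[0,0,0,0,0.25],[0,0,0,0,0.25],[0,0,0,0,0.25],[0,0,0,0,0.25]]'; python3 -m handwheel '[[0,0,0,0,0.25],[0,0,0,0,0.25],[0,0,-2.2,0,0.25],[0,0,-4,0,0.25],[0,0,-4,0,0.25],[-1.5,2.4,0,0,0.25],[-3,4.5,0,0,0.25],[-3.2,4.8,0,0,0.25],[-3.2,4.8,0,0,0.25],[-3,4.6,0,0,0.25]]'; python3 -m handwheel '[[-1.7,2.5,0,0,0.25],[0,0,0,0,0.25],[0,0,0,0,0.25],[0,0,2,0,0.25],[0,0,2,0,0.25],[0,0,0,0,0.25],[0,0,0,0,0.25]]'; python3 - <<'E'
from h import *
s=sense();print(s['time_s'],s['tcp_pos'],s['gripper_width']*.087)
im=cams.capture('wrist')
cv2.imwrite('pics/w6.png',cv2.resize(im[130:300,200:430,::-1],None,fx=3,fy=3))
E
```

```text
time_s: 10.52
tcp_pos: [0.4416, -0.0014, 0.0879]
ee_rot: [[-1.0, -0.001, 0.0], [-0.001, 1.0, 0.0], [-0.0, 0.0, -1.0]]
wrist_force: [0.3, 0.6, 0.6]
gripper_width: 0.511
time_s: 11.78
tcp_pos: [0.5812, 0.2113, 0.1893]
ee_rot: [[-1.0, -0.001, -0.001], [-0.001, 1.0, -0.0], [0.001, -0.0, -1.0]]
wrist_force: [0.1, -0.2, 0.3]
gripper_width: 0.425
time_s: 12.65
tcp_pos: [0.5977, 0.2343, 0.1508]
ee_rot: [[-1.0, -0.0, 0.001], [-0.0, 1.0, 0.0], [-0.001, 0.0, -1.0]]
wrist_force: [1.0, 0.2, 0.2]
gripper_width: 0.43
12.65 [0.59766074 0.23425605 0.15079079] 0.03739769291783692
```

View pics/w6.png

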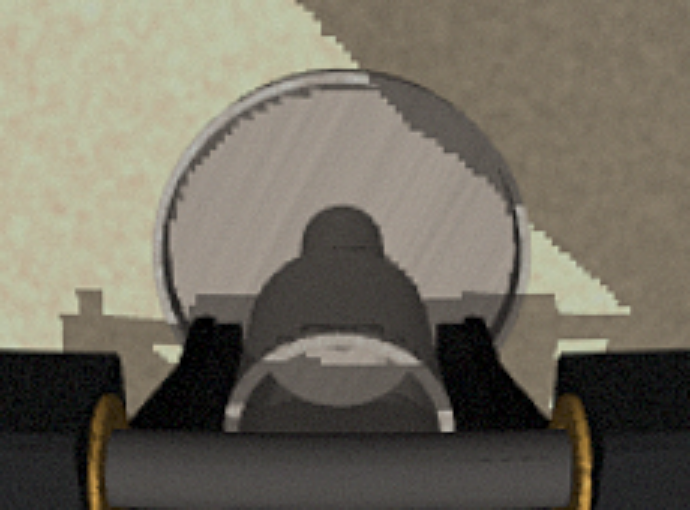

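The held plain38 is centred laterally over plain22 (columns 340 and 342 in the crop). Lowering it now.

```bash
python3 -m handwheel '[[0,0,1.5,0,0.25],[0,0,1.5,0,0.25]]'; python3 -m handwheel '[[0,0,1.5,0,0.25],[0,0,1,0,0.25],[0,0,0.45,0,0.25],[0,0,0,0,0.25],[0,0,0,0,0.25]]'
```

```text
time_s: 12.95
tcp_pos: [0.5972, 0.2346, 0.119]
ee_rot: [[-1.0, -0.0, 0.0], [-0.0, 1.0, 0.0], [-0.0, 0.0, -1.0]]
wrist_force: [-0.0, -0.4, -1.0]
gripper_width: 0.427
time_s: 13.58
tcp_pos: [0.5977, 0.2348, 0.0904]
ee_rot: [[-1.0, -0.001, 0.001], [-0.001, 1.0, 0.0], [-0.001, 0.0, -1.0]]
wrist_force: [-0.2, 0.6, -1.2]
gripper_width: 0.425
```

```bash
python3 -m handwheel '[[0,0,0,0,0.7],[0,0,0,0,0.7],[0,0,0,0,0.7],[0,0,-1,0,0.8],[0,0,-3,0,0.9],[0,0,-3,0,1],[0,0,-3,0,1],[0,0,0,0,1],[0,0,0,0,1]]';  python3 - <<'E'
from h import *
p=cams.camera_params('wrist'); im=cams.capture('wrist')
cv2.imwrite('pics/w7.png',im[:,:,::-1])
for t in(.6,.7,.8): rim(im,p,(.597,.234),.038,z=.047,thr=t)
cv2.imwrite('pics/w7c.png',cv2.resize(im[130:270,230:400,::-1],None,fx=4,fy=4))
E
```

```text
time_s: 14.7
tcp_pos: [0.5971, 0.2345, 0.1902]
ee_rot: [[-1.0, -0.0, -0.001], [-0.0, 1.0, 0.0], [0.001, 0.0, -1.0]]
wrist_force: [-0.1, -0.1, 0.4]
gripper_width: 1.0
expected px (313, 213) box (303, 206, 21, 18) edge ctr [0.5858 0.2339] width 0.0127 fit [0.5975 0.2339] D 0.0154
expected px (313, 213) box (302, 204, 23, 20) edge ctr [0.5858 0.2339] width 0.0127 fit [0.5973 0.2338] D 0.016
expected px (313, 213) box (0, 0, 640, 400) edge ctr [1.2101 1.2292] width 0.0353 fit [1.2381 1.2397] D 0.0472
```

View pics/w7c.png

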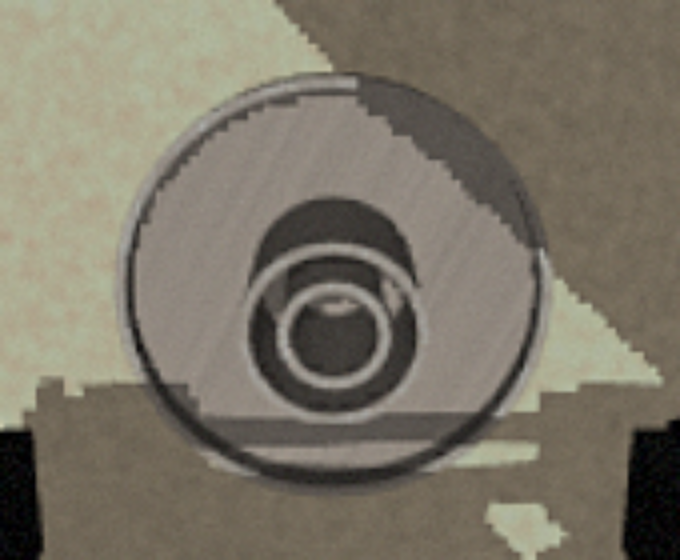

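plain38 is nested almost concentrically around plain22 (crop centres (334,331) and (333,335)). On to plain54.

```bash
python3 -m handwheel '[[1.8,0.9,0,0,1],[4,1.8,0,0,1],[4,1.8,0,0,1],[3,1.4,0,0,1],[1,0.4,0,0,1],[0,0,0,0,1],[0,0,0,0,1]]';  python3 - <<'E'
from h import *
s=sense();print(s['tcp_pos'])
p=cams.camera_params('wrist'); im=cams.capture('wrist')
cv2.imwrite('pics/w8.png',im[:,:,::-1])
for t in(.6,.7,.8): rim(im,p,(.459,.298),.054,thr=t)
cv2.imwrite('pics/w8c.png',cv2.resize(im[130:270,230:400,::-1],None,fx=4,fy=4))
E
```

```text
time_s: 15.62
tcp_pos: [0.46, 0.2974, 0.1901]
ee_rot: [[-1.0, -0.0, 0.0], [-0.0, 1.0, -0.0], [-0.0, -0.0, -1.0]]
wrist_force: [0.5, -0.2, -0.1]
gripper_width: 0.997
[0.45998568 0.29743287 0.19008268]
expected px (314, 211) box (290, 193, 62, 43) edge ctr [0.4521 0.3028] width 0.0492 fit [0.4579 0.3025] D 0.0392
expected px (314, 211) box (290, 191, 62, 46) edge ctr [0.453  0.3029] width 0.0494 fit [0.4591 0.3026] D 0.0385
expected px (314, 211) box (290, 165, 64, 74) edge ctr [0.4545 0.3037] width 0.0509 fit [0.4609 0.3029] D 0.0375
```

View pics/w8c.png

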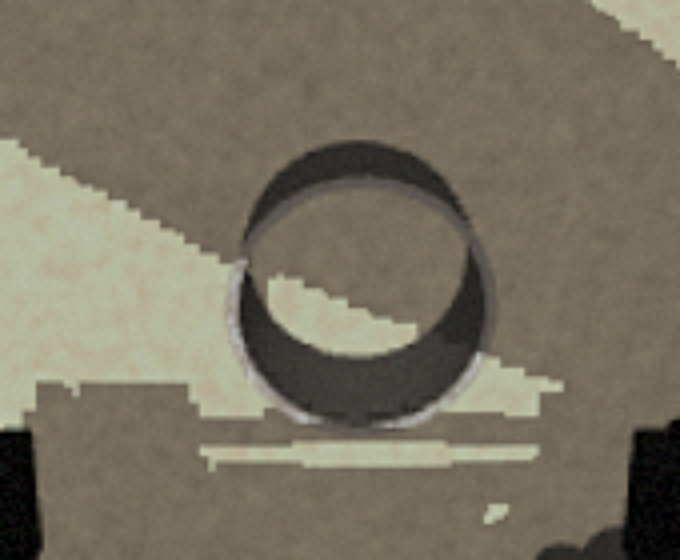

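plain54's rim spans columns 230–494 and rows 175–430 in the crop, which puts its centre at about (0.4546, 0.3033), in agreement with the edge fit. I'll pick it and carry it over the nest.

```bash
python3 -m handwheel '[[0.45,0.6,2,0,1],[0,0,4,0,1],[0,0,3,0,1],[0,0,1.2,0,1],[0,0,0,0,1],[0,0,0,0,0.4],[0,0,0,0,0.4],[0,0,0,0,0.4],[0,0,0,0,0.4],[0,0,0,0,0.4]]'; python3 -m handwheel '[[0,0,-2.2,0,0.4],[0,0,-4,0,0.4],[0,0,-4,0,0.4],[-2,-1,0,0,0.4],[-4,-2,0,0,0.4],[-4,-2,0,0,0.4],[-3.2,-1.4,0,0,0.4],[-1,-0.5,0,0,0.4],[0,0,0,0,0.4],[0,0,0,0,0.4]]'; python3 -m handwheel '[[0,0,2,0,0.4],[0,0,2,0,0.4],[0,0,0,0,0.4],[0,0,0,0,0.4]]'; python3 - <<'E'
from h import *
s=sense();print(s['time_s'],s['tcp_pos'],s['gripper_width']*.087)
im=cams.capture('wrist')
cv2.imwrite('pics/w9.png',cv2.resize(im[130:300,200:430,::-1],None,fx=3,fy=3))
E
```

```text
time_s: 16.92
tcp_pos: [0.4549, 0.3037, 0.0886]
ee_rot: [[-1.0, -0.001, 0.0], [-0.001, 1.0, 0.0], [-0.0, 0.0, -1.0]]
wrist_force: [-0.7, 0.1, 2.1]
gripper_width: 0.609
time_s: 18.18
tcp_pos: [0.5959, 0.2351, 0.1902]
ee_rot: [[-1.0, -0.002, -0.001], [-0.001, 1.0, -0.0], [0.001, -0.0, -1.0]]
wrist_force: [-0.4, 1.0, -0.1]
gripper_width: 0.606
time_s: 18.68
tcp_pos: [0.5969, 0.2354, 0.1513]
ee_rot: [[-1.0, -0.002, 0.001], [-0.002, 1.0, 0.0], [-0.001, 0.0, -1.0]]
wrist_force: [0.2, 0.4, -0.1]
gripper_width: 0.602
18.675 [0.59691977 0.23538885 0.15129034] 0.05237481140307744
```

View pics/w9.png

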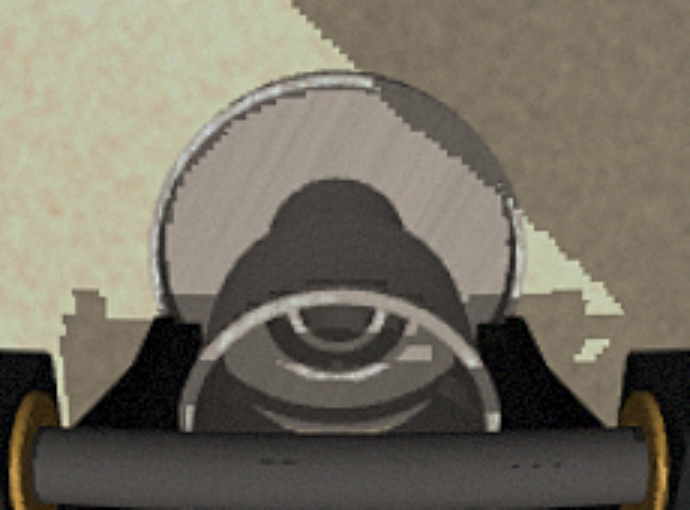

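```bash
python3 -m handwheel '[[0,0,1,0,0.4],[0,0,1,0,0.4]]'; python3 -m handwheel '[[0,0,1.5,0,0.4],[0,0,1.5,0,0.4],[0,0,0.95,0,0.4],[0,0,0,0,0.4],[0,0,0,0,0.4]]'
```

```text
time_s: 18.98
tcp_pos: [0.5969, 0.2347, 0.13]
ee_rot: [[-1.0, -0.0, 0.0], [-0.0, 1.0, 0.0], [-0.0, 0.0, -1.0]]
wrist_force: [0.3, -0.5, -1.1]
gripper_width: 0.604
time_s: 19.6
tcp_pos: [0.597, 0.2347, 0.0905]
ee_rot: [[-1.0, -0.001, 0.0], [-0.001, 1.0, 0.0], [-0.0, 0.0, -1.0]]
wrist_force: [-0.0, 0.2, 0.2]
gripper_width: 0.605
```

```bash
python3 -m handwheel '[[0,0,0,0,0.8],[0,0,0,0,0.8],[0,0,0,0,0.8],[0,0,-1,0,0.9],[0,0,-3,0,1],[0,0,-3,0,1],[0,0,-3,0,1],[0,0,0,0,1],[0,0,0,0,1]]';  python3 - <<'E'
from h import *
im=cams.capture('wrist')
cv2.imwrite('pics/w10c.png',cv2.resize(im[130:270,230:400,::-1],None,fx=2.3,fy=4))
E
python3 -m handwheel '[[-0.3,-1.5,0,0,1],[-0.8,-4,0,0,1],[-0.8,-4,0,0,1],[-0.8,-4,0,0,1],[-0.3,-1.5,0,0,1],[0,0,0,0,1],[0,0,0,0,1]]';  python3 - <<'E'
from h import *
s=sense();print(s['tcp_pos'])
p=cams.camera_params('wrist'); im=cams.capture('wrist')
cv2.imwrite('pics/w11.png',im[:,:,::-1])
print(pix('wrist',[.627,.0845,.045],p))
for t in(.6,.7,.8): rim(im,p,(.627,.085),.07,thr=t)
a=cv2.imread('pics/w10c.png');b=cv2.resize(im[130:270,230:400,::-1],None,fx=2.3,fy=4)
cv2.imwrite('pics/w1011.png',np.hstack([a,b]))
E
```

```text
time_s: 20.72
tcp_pos: [0.5966, 0.2345, 0.1906]
ee_rot: [[-1.0, -0.0, -0.001], [-0.0, 1.0, 0.0], [0.001, 0.0, -1.0]]
wrist_force: [-0.4, 0.6, -1.5]
gripper_width: 0.994
time_s: 21.65
tcp_pos: [0.6269, 0.0854, 0.1905]
ee_rot: [[-1.0, -0.001, -0.0], [-0.001, 1.0, 0.0], [0.0, 0.0, -1.0]]
wrist_force: [0.5, 0.1, 0.1]
gripper_width: 0.997
[0.62693524 0.08541854 0.19050497]
(np.float64(312.6567435426215), np.float64(212.99652526481975))
expected px (313, 212) box (271, 189, 81, 73) edge ctr [0.6352 0.0831] width 0.0655 fit [0.644  0.0813] D 0.0483
expected px (313, 212) box (0, 0, 640, 400) edge ctr [1.2304 1.0608] width 0.0544 fit [1.266  1.0885] D 0.0601
expected px (313, 212) box (0, 0, 640, 400) edge ctr [1.2304 1.0608] width 0.0544 fit [1.266  1.0885] D 0.0601
```

View pics/w1011.png

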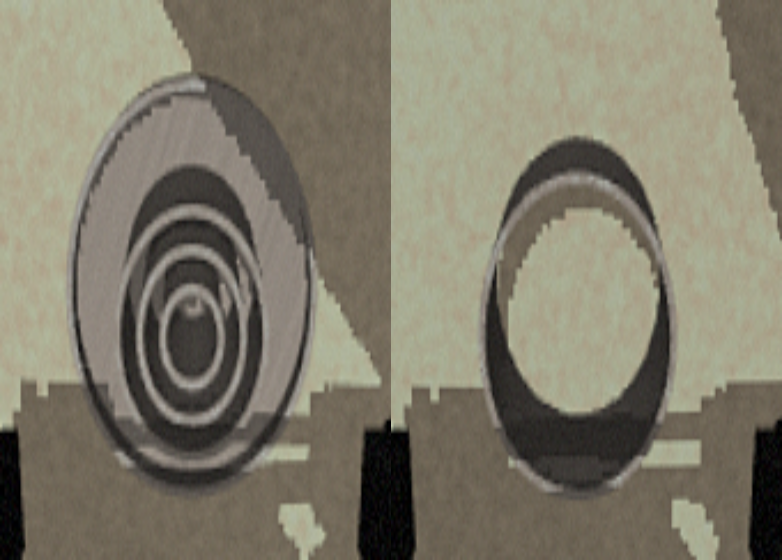

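In the left half, the three cutters are concentric to within about 1 mm. In the right half, plain70's rim centre is within 2 mm of the jaw centre. I'll pick it now.

```bash
python3 -m handwheel '[[0,-0.1,2,0,1],[0,0,4,0,1],[0,0,3,0,1],[0,0,1.2,0,1],[0,0,0,0,1],[0,0,0,0,0.6],[0,0,0,0,0.6],[0,0,0,0,0.6],[0,0,0,0,0.6],[0,0,0,0,0.6]]'; python3 -m handwheel '[[0,0,-2.2,0,0.6],[0,0,-4,0,0.6],[0,0,-4,0,0.6],[0.45,2.1,0,0,0.6],[0.8,4,0,0,0.6],[0.8,4,0,0,0.6],[0.6,3.5,0,0,0.6],[0.3,1.5,0,0,0.6],[0,0,0,0,0.6],[0,0,0,0,0.6]]'; python3 -m handwheel '[[0,0,2,0,0.6],[0,0,2,0,0.6],[0,0,0,0,0.6],[0,0,0,0,0.6]]'; python3 - <<'E'
from h import *
s=sense();print(s['time_s'],s['tcp_pos'],s['gripper_width']*.087)
im=cams.capture('wrist')
cv2.imwrite('pics/w12.png',cv2.resize(im[130:300,200:430,::-1],None,fx=3,fy=3))
E
```

```text
time_s: 22.95
tcp_pos: [0.6276, 0.0839, 0.09]
ee_rot: [[-1.0, -0.001, 0.002], [-0.001, 1.0, 0.0], [-0.002, 0.0, -1.0]]
wrist_force: [-0.6, 0.5, 5.0]
gripper_width: 0.806
time_s: 24.2
tcp_pos: [0.5973, 0.2338, 0.1902]
ee_rot: [[-1.0, 0.0, -0.001], [0.0, 1.0, -0.001], [0.001, -0.001, -1.0]]
wrist_force: [0.0, 0.5, -0.9]
gripper_width: 0.803
time_s: 24.7
tcp_pos: [0.5981, 0.2341, 0.1516]
ee_rot: [[-1.0, 0.0, 0.001], [0.0, 1.0, 0.0], [-0.001, 0.0, -1.0]]
wrist_force: [-0.1, -0.9, -0.7]
gripper_width: 0.803
24.7 [0.598117   0.23409617 0.15157277] 0.06990079842103832
```

View pics/w12.png

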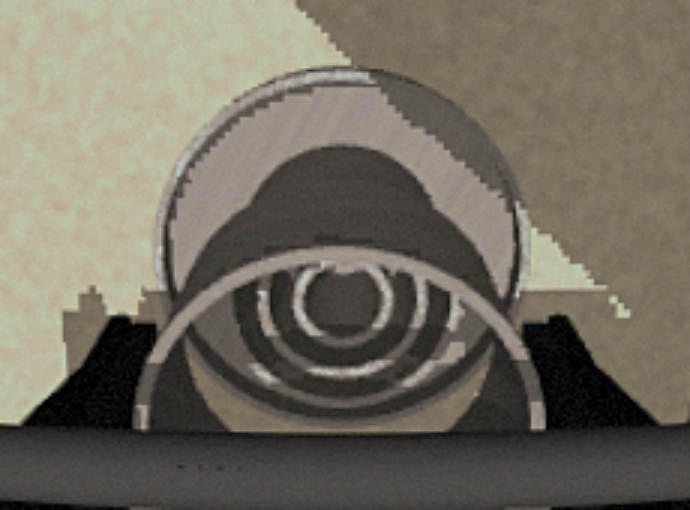

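Held plain70 is centred on the nest (column 341 against 343). Lowering it.

```bash
python3 -m handwheel '[[0,0,1,0,0.6],[0,0,1,0,0.6]]'; python3 -m handwheel '[[0,0,1.5,0,0.6],[0,0,1.5,0,0.6],[0,0,0.95,0,0.6],[0,0,0,0,0.6],[0,0,0,0,0.6]]'
```

```text
time_s: 25.0
tcp_pos: [0.5974, 0.2347, 0.1305]
ee_rot: [[-1.0, -0.001, 0.0], [-0.001, 1.0, 0.0], [-0.0, 0.0, -1.0]]
wrist_force: [0.1, 0.7, 0.1]
gripper_width: 0.807
time_s: 25.62
tcp_pos: [0.5973, 0.2346, 0.0918]
ee_rot: [[-1.0, -0.001, -0.0], [-0.001, 1.0, -0.001], [0.0, -0.001, -1.0]]
wrist_force: [-3.5, -0.0, 5.3]
gripper_width: 0.807
```

```bash
python3 -m handwheel '[[0,0,0,0,1],[0,0,0,0,1],[0,0,0,0,1],[0,0,-1,0,1],[0,0,-3,0,1],[0,0,-3,0,1],[0,0,-3,0,1],[0,0,0,0,1],[0,0,0,0,1]]';  python3 - <<'E'
from h import *
im=cams.capture('wrist'); t=cams.capture('top'); s=cams.capture('scene')
a=cv2.resize(im[130:270,230:400,::-1],(425,350))
b=cv2.resize(s[120:250,330:470,::-1],(375,350),interpolation=cv2.INTER_CUBIC)
c=cv2.resize(t[150:260,160:430,::-1],(590,240))
o=np.zeros((600,800,3),'uint8');o[:350,:425]=a;o[:350,425:]=b;o[350:590,:590]=c
cv2.imwrite('pics/w13.png',o)
E
```

```text
time_s: 26.75
tcp_pos: [0.5971, 0.2345, 0.1911]
ee_rot: [[-1.0, -0.0, -0.001], [-0.0, 1.0, 0.0], [0.001, 0.0, -1.0]]
wrist_force: [0.1, -0.7, -0.4]
gripper_width: 1.001
```

View pics/w13.png

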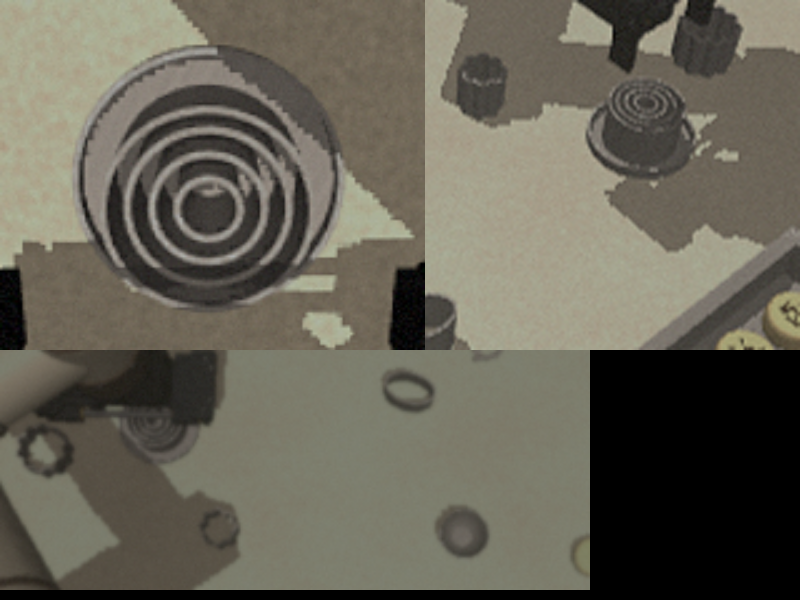

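All four rims are concentric around (208,208) and level. In the scene view they sit inside the tin dish, and the fluted and oval cutters are still standing in place. The gripper is clear.

```bash
python3 -c "
from station import job;print(job.finish_job())"
```

```text
the job is handed in; nothing more can be done
None
```

The four plain round cutters are nested in the tin base, and I handed the job in at about 27 s of the 99 s allowed. I placed them smallest first (22, 38, 54, then 70 mm), each gripped from outside and lowered over the previous one.

- **Nest:** The last wrist and scene pictures show all four rims concentric and level, inside the tin. The tin's centre and the nest's agree to within about 3 mm.
- **Other cutters:** The two fluted cutters and the oval stood upright and looked unmoved; I judged this by eye.
- **Forces:** The only contact force I saw was about 5–6 N, when gripping and setting down the 70 mm cutter. The gripper was open and about 7 cm above the nest at hand-in.
- **Disagreements:** The top-camera positions were off by about 3–7 mm, partly because of shadows, so I used close wrist views for each grasp. The automatic rim fit failed on the 54 and 70 mm cutters, so I read their centres from the rim edges in the pictures.

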